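# Third hand for a drawer divider

### The arm

A 6-joint arm with a two-finger parallel gripper is mounted at the origin on the work surface. World frame = base frame: x ahead of the robot, y to its left, z up, the work surface at z = 0. Lengths are in m, angles in rad, forces in N, time in s.
With the tool pointing down it reaches from about 0.275 to 0.875 m from the base axis. Payload 12.5 kg.
Tool frame: the origin (TCP) lies at the very end of the fingers, on their centre line; the grasp point (between the pads) lies 19 mm behind it; z points along the fingers, y is the line along which they close (so a half turn about z gives the same grasp; the last joint's range is limited). The gripper opens to 85 mm and grips with 20 to 120 N. Pads are 22 mm wide; open, the fingers measure 114 mm over their backs; the gripper's body (76 mm by 85 mm) begins 54 mm behind the grasp point. The pads swing forward as they close: fully open they stand 13 mm farther back than shut.
Start: joints at [-1.414, 0.351, 1.652, -0, 1.139, -0.085], TCP at [0.132, -0.534, 0.231] pointing down, gripper open.
Joint ranges: [-2.75, 2.75], [-0.79, 2.1], [0.01, 2.65], [-1.57, 4.71], [0.07, 3.14], [-2.87, 2.87]. Speed limits (rad/s): [2.22, 2.22, 2.79, 3.14, 3.14, 3.14].

### API

Orientations are given as a rotation vector (axis times angle).
In Python, from cell import arm, eyes, ticket gives the robot as it stands. The module is installed in compiled form; this text tells all that it offers.
- The arm moves only by the tool move_arm, never from a script. Its argument "deltas" is a list of rows, each an object of numbers: "claw": the opening, from 0 (shut) to 1 (fully open); "dx", "dy", "dz": the shift along the tool's x, y, z in mm; "wx", "wy", "wz": the turn, a rotation vector about the tool's x, y, z in rad. A call has 1 to 20 rows; each row is the pose to reach, as a shift and turn from the pose commanded when the call began, along the tool's axes at that moment; what a row does not reach only later rows make up. A row lasts 1/10 s, in which the tool goes at most 50 mm and 8.59 degrees, less where a joint would pass 70% of its speed; a pose out of reach is approached as far as the arm can. A call with a gripper value outside its range is refused whole. The fingers move at their own pace and stop on an object; "grip_force" is the grip in N (left out, the last holds). Time passes only in rows, so rows that repeat a pose let the fingers close. It gives the time, the measured TCP pose, the force, the opening and the grip force at its end, in the units of the state.
- arm.observe(): the state, without advancing time (a new reading comes with each control period).
- eyes.camera(name): name is "side" or "top"; returns a dict with "pixels" (400x640x3 uint8, blue, green, red), "K" (3x3 intrinsics, pixels), "dist_coeffs" ([k1, k2, p1, p2, k3] as OpenCV has them; the pictures are not rectified), "rvec" (rotation vector, rad) and "tvec" (3), from world to camera coordinates, as OpenCV has them. Camera axes: x right, y down, z forward; pixel columns grow to the right and rows downward; lengths in m; the calibration is good to about 2 mm. A picture is of the moment at which its call begins. There is no depth.
- ticket.close_job(): hands the job in; it is judged then, once.
The state is a dict: "time": time; "joint_positions": joint angles; "qvel": joint speeds; "effort": joint torques, N m; "ee_pos": TCP position; "tool_rot": TCP orientation; "force": force on the tool from outside, world axes, zero at the start; "ft_torque": the same for the moment, N m; "opening": finger opening in m; "grasp_force": force on a finger pad.
Only numpy, scipy, OpenCV 4.12 (cv2) and the standard library are available. Lean on these libraries where they do the work, as an engineer would, in place of code of your own. Each camera call takes 0.05 s, during which the arm holds its last target. There are 200 camera calls.

### The job

I am mending the kitchen drawer that stands on the worktop. Pick up the shorter of the two pine boards, stand it upright on the drawer's bottom on the robot's side of the two glued cleats, and press it squarely against both of them with a steady push of about 10 newtons while I drive the screws; the cleats are only glued, so do not shove them hard. Hold it so for a couple of seconds and finish while still holding and pressing it, without letting go; leave everything else where it is.

Things in the scene. Friction and masses are not known exactly. Their poses are not given: they have to be found in the camera images.
- divider: the shorter pine board, to be picked up: 264 mm long (its own y axis), 16 mm thick (its x axis), 70 mm high (its z axis), about 0.15 kg (0.7 to 1.4 times that). It starts standing on its long edge on the worktop, lengthwise roughly away from the robot. Origin: centre of its underside. Its two faces are alike, either may face the cleats.
- offcut: the longer pine board, not to be used: 330 mm long (y axis), 16 mm thick, 70 mm high, standing on its long edge beside the divider; the two may have changed places. Origin: centre of its underside.
- drawer: open plywood drawer on a non-slip mat; it does not move. x axis: roughly away from the robot, to the pine front with the bow handle; y: left. Inside 272 mm wide (y -136 to 136), 408 mm long (x -198 to 210); inner bottom 13 mm above the worktop, rim of sides and back 93 mm, front panel 125 mm; sides and back 12 mm thick. Origin: centre of its underside.
- fence (a point): point on the drawer's inner bottom, midway between the cleats, in the plane of their near faces (towards the robot). Its axes are the drawer's: x is the direction of the push, y runs from right cleat to left. The pressed board's middle plane ends 8 mm before it. The bottom is empty on the robot's side of this plane, for 208 mm. Cleats and board are rigid.
- cleats: the pair of pine cleats (both together), rigidly fixed to the drawer. Origin: the drawer's.
- cleat_left: upright pine strip glued inside the drawer's left side: 18 x 18 mm, 60 mm high, its centre line 127 mm left of the fence point and 9 mm beyond its plane. Started screws stick out of its far face. Origin: centre of its underside, on the drawer's bottom.
- cleat_right: the same on the drawer's right side. Origin: centre of its underside.
- screwdriver: screwdriver, 150 mm, lying on the drawer's bottom beyond the cleats: leave alone
- glue: white glue bottle, 60 mm across, 185 mm high, standing on the worktop: leave alone
- screws: open cardboard box of screws, 110 x 80 x 32 mm: leave alone
- mug: white mug, 95 mm high: leave alone
- bowl: bowl, 150 mm across, 60 mm high: leave alone
- tape: tape measure, 72 x 34 x 62 mm: leave alone

How it is judged:
By the outcome, as a careful person would: the job done as asked, in the order asked, and still so for the second after the job is handed in, while the arm keeps its last pose, push and grip.
It also fails if it takes over 64 s, if anything falls off the work surface, if the arm or the gripper's body presses on something with over 40 N, if the wrist force passes 120 N, or if a joint passes its speed limit or range.

## Working session

There is one attempt and no reset: what is moved stays moved. The work goes in short steps, Python scripts to look and compute and a tool call to move; the robot and the scene stay as the last step left them, time stands still between calls to the robot, and variables do not carry over. Pictures are saved under pics/ and viewed, at most 10 in all, crops included, and the job is handed in when it is done.

Besides the shell and the picture viewer there is one more tool, called after ">>>" by a JSON object that holds its "op" and its "data". move_arm: Moves the arm, as the interface text tells. Its arguments: {"type":"object","properties":{"deltas":{"type":"array"},"grip_force":{"type":"number"}},"required":["deltas"]}

```bash
mkdir -p pics; cat > h.py <<'E'
import numpy as np, cv2
from scipy.spatial.transform import Rotation as R
from cell import arm, eyes, ticket
def snap(n,f):
    c=eyes.camera(n); cv2.imwrite(f,c["pixels"]); np.savez(f[:-4]+'.npz',**{k:np.array(v) for k,v in c.items()}); return c
def load(f): return dict(np.load(f))
def ray(c,uv):
    p=cv2.undistortPoints(np.array(uv,float).reshape(-1,1,2),c["K"],c["dist_coeffs"]).reshape(-1,2)
    Rm=cv2.Rodrigues(np.array(c["rvec"],float))[0]; o=-Rm.T@np.array(c["tvec"]).ravel()
    return o,np.c_[p,np.ones(len(p))]@Rm
def plane(c,uv,z):
    o,d=ray(c,uv); return o+d*((z-o[2])/d[:,2])[:,None]
def tri(c1,a,c2,b):
    o1,d1=ray(c1,a);o2,d2=ray(c2,b);out=[]
    for x,y in zip(d1,d2):
        s=np.linalg.lstsq(np.c_[x,-y],o2-o1,rcond=None)[0]
        p,q=o1+s[0]*x,o2+s[1]*y; out.append(np.r_[(p+q)/2,np.linalg.norm(p-q)])
    return np.array(out)
def proj(c,P): return cv2.projectPoints(np.array(P,float).reshape(-1,3),c["rvec"],c["tvec"],c["K"],c["dist_coeffs"])[0].reshape(-1,2)
E
python3 - <<'E'
from h import *
for n in("top","side"):
    c=snap(n,f"pics/{n}0.png"); print(n,ray(c,[[320,200]]))
s=arm.observe();print(s)
E
```

```text
top (array([ 0.34543492, -0.00625386,  1.72465292]), array([[ 0.11416022,  0.00699263, -0.99346594]]))
side (array([ 0.45622856, -1.23242996,  0.86762064]), array([[ 0.0676151 ,  0.83652602, -0.54385207]]))
{'time': 0.1, 'joint_positions': array([-1.41361039e+00,  3.51176915e-01,  1.65235899e+00, -3.09230837e-06,
        1.13909481e+00, -8.46350842e-02]), 'qvel': array([-9.43995288e-04,  2.97161103e-04, -9.16756276e-06,  1.56757405e-03,
        9.25249880e-04,  1.91066474e-03]), 'effort': array([ 1.11737645e-03, -5.06830430e+01, -2.91876912e+01, -4.11736232e-05,
        2.61379915e-03,  1.24380199e-05]), 'ee_pos': array([ 0.13166791, -0.53370195,  0.23081565]), 'tool_rot': array([-3.11762664e+00, -3.78803630e-01,  6.35238564e-05]), 'force': array([-0.66074518,  0.41422138, -1.0546104 ]), 'ft_torque': array([0.02219864, 0.00390652, 0.02750503]), 'grasp_force': 0.0, 'opening': 0.08566835898149719}
```

View pics/top0.png

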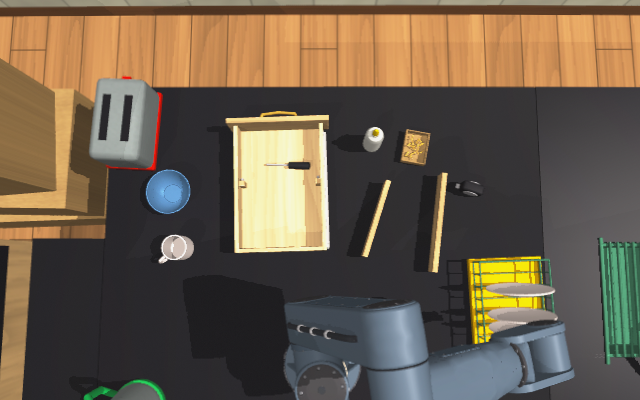

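View pics/side0.png

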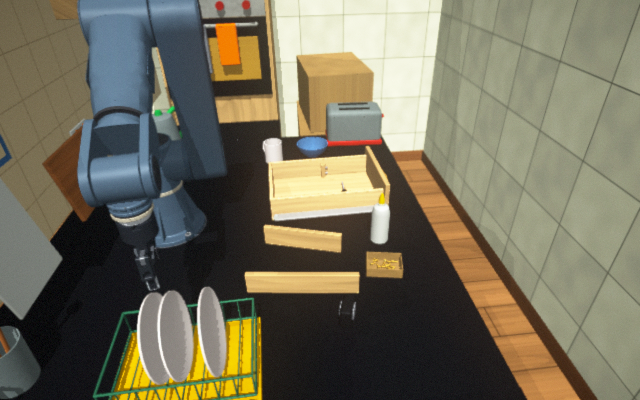

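The top view shows the shorter board at (376,219), the longer one at (438,222), and the drawer at (281,185) with cleats near (242,184) and (318,181). The side view shows the same: divider at (302,239), offcut at (302,282). Next I'll look at enlarged crops.

```bash
python3 - <<'E'
from h import *
t=cv2.imread('pics/top0.png'); s=cv2.imread('pics/side0.png')
a=cv2.resize(t[105:265,220:400],None,fx=4,fy=3.7,interpolation=cv2.INTER_CUBIC)
a=cv2.resize(t[110:260,220:400],None,fx=4,fy=4,interpolation=cv2.INTER_CUBIC)
cv2.imwrite('pics/tc.png',a)
b=cv2.resize(s[140:260,240:400],None,fx=5,fy=5,interpolation=cv2.INTER_CUBIC)
cv2.imwrite('pics/sc.png',b)
E
```

```text
(no output)
```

View pics/tc.png

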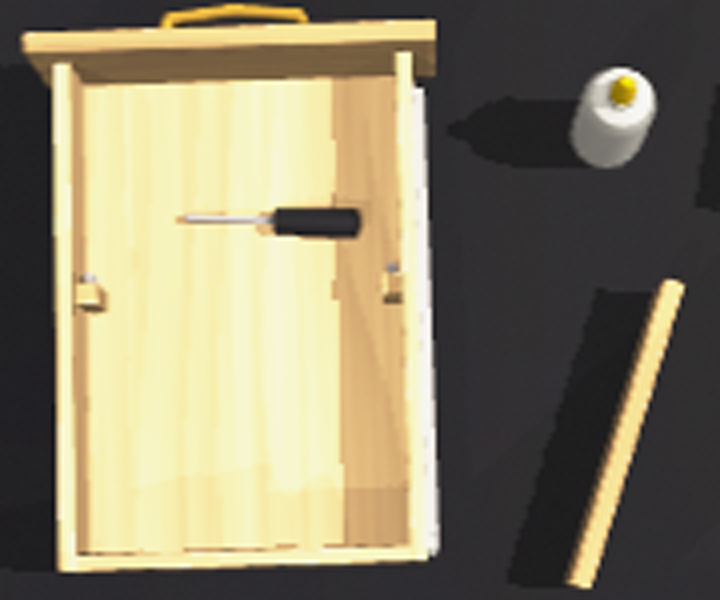

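View pics/sc.png

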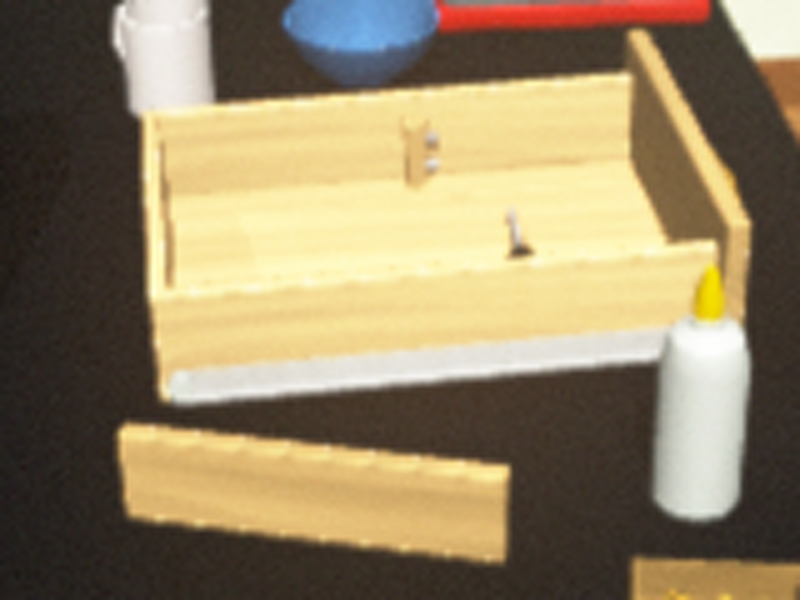

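The crops show the divider's top face running from crop (580,583) to (672,283). The cleats' tops are at (90,293) and (393,285), and the rim corners and cleat in the side crop are clear. Now to measure from both views.

```bash
python3 - <<'E'
from h import *
t=load('pics/top0.npz'); s=load('pics/side0.npz')
T=lambda L:np.array(L)/4+[220,110]-0.375
S=lambda L:np.array(L)/5+[240,140]-0.4
np.set_printoptions(precision=4,suppress=True)
# divider right edge near/far, drawer rim near-left, near-right outer
print('div, drawer tri\n',tri(t,T([[593,587],[685,284],[58,572],[430,557]]),s,S([[119,426],[510,466],[147,117],[153,298]])))
img=t['pixels']; g=cv2.cvtColor(img,cv2.COLOR_BGR2GRAY)
m=((g>150)*255).astype('uint8')
m2=m.copy(); m2[:, :355]=0; m2[:,395:]=0; m2[:175]=0; m2[262:]=0
c=max(cv2.findContours(m2,0,1)[0],key=cv2.contourArea)
W=plane(t,c.reshape(-1,2),.07)[:,:2]
r=cv2.minAreaRect((W*1000).astype('float32'));print('div rect',r)
# drawer outer edges at rim: gradient line fits, world at z=.093
gf=g.astype(float)
def edge_cols(rows,lo,hi,rise):
    out=[]
    for y in rows:
        d=np.diff(gf[y,lo:hi+1])*(1 if rise else -1); k=np.argmax(d)
        w=np.clip(d[max(k-1,0):k+2],0,None); out.append((lo+.5+(np.arange(max(k-1,0),max(k-1,0)+len(w))*w).sum()/w.sum(),y))
    return np.array(out)
L=edge_cols(range(140,240),226,240,True)
PL=plane(t,L,.093)[:,:2]
rows=np.array([(x,y) for y,x in edge_cols(range(0,0),0,1,True)])
gT=gf.T
B=[]
for x in range(240,322):
    d=-np.diff(gT[x,244:260]);k=np.argmax(d);lo=max(k-1,0);w=np.clip(d[lo:k+2],0,None);B.append((x,244.5+((lo+np.arange(len(w)))*w).sum()/w.sum()))
PB=plane(t,np.array(B),.093)[:,:2]
for n,P in(('left',PL),('back',PB)):
    vx,vy,x0,y0=cv2.fitLine((P*1000).astype('float32'),cv2.DIST_HUBER,0,.01,.01).ravel()
    res=(P*1000-[x0,y0])@[-vy,vx]
    print(n,vx,vy,x0,y0,np.degrees(np.arctan2(vy,vx)),np.std(res))
# cleats in top: tops near edge at z=.073 and side
print('cleat tops near edge L: outer,inner; R inner, outer\n',plane(t,T([[80,308],[104,308],[383,299],[403,299]]),.073))
print('div top heights check len',np.linalg.norm(plane(t,T([[593,587],[685,284]]),.07)[0]-plane(t,T([[593,587],[685,284]]),.07)[1]))
for y in (150,170,200,225): print(y,g[y,228:250],g[y,305:334])
E
```

```text
div, drawer tri
 [[ 0.3521 -0.1501  0.0814  0.0011]
 [ 0.6017 -0.2272  0.0826  0.0053]
 [ 0.3639  0.2823  0.0868  0.0051]
 [ 0.3751 -0.0183  0.0966  0.0005]]
div rect ((478.46697998046875, -180.46844482421875), (17.525489807128906, 262.9698486328125), 72.47941589355469)
left 0.99931085 0.037119713 588.52014 289.11478 2.1272914 0.4316565603841638
back 0.03427021 -0.9994126 366.93463 127.745544 -88.03607 0.43226212122408686
cleat tops near edge L: outer,inner; R inner, outer
 [[0.5788 0.2716 0.073 ]
 [0.5789 0.2517 0.073 ]
 [0.5871 0.0209 0.073 ]
 [0.5872 0.0044 0.073 ]]
div top heights check len 0.26115889587202745
150 [ 33  33  33  33  32 144 233 242 240 226 174 170 174 212 233 235 239 239
 238 236 236 235] [187 183 181 183 185 184 180 177 186 190 185 186 190 193 218 238 242 243
 244 242 237 180  46  46  46  46  46  46  46]
170 [ 33  33  33  33  32  96 211 241 240 233 173 170 165 202 234 237 239 239
 237 236 236 237] [181 187 183 186 188 188 185 182 183 187 179 173 180 192 199 229 243 241
 242 242 243 228  88  46  47  45  46  45  45]
200 [ 33  33  33  33  33  45 181 239 241 236 169 168 167 186 226 238 238 238
 238 237 236 235] [191 193 190 185 184 183 182 179 178 187 195 190 188 192 193 181 213 242
 241 243 243 244 229  90  46  46  45  46  46]
225 [ 34  34  34  34  34  35 181 241 242 241 225 165 162 181 219 233 237 235
 237 238 237 235] [193 194 196 195 192 191 192 192 188 187 188 188 183 182 179 183 180 210
 240 242 243 241 243 226  87  45  45  46  45]
```

```bash
cat >> h.py <<'E'
def rel(target,dyaw=0,cur=None):
    s=arm.observe(); Rm=R.from_rotvec(s['tool_rot'])
    v=Rm.inv().apply((np.array(target)-s['ee_pos'])*1000); w=Rm.inv().apply([0,0,dyaw])
    x=Rm.as_matrix(); return v.round(1),w.round(4),'yawx',np.degrees(np.arctan2(x[1,0],x[0,0])).round(2),'down',x[2,2].round(5)
E
python3 - <<'E'
from h import *
t=load('pics/top0.npz'); s=load('pics/side0.npz')
T=lambda L:np.array(L)/4+[220,110]-0.375
S=lambda L:np.array(L)/5+[240,140]-0.4
print(tri(t,T([[567,581],[660,281]]),s,S([[119,426],[510,466]])).round(4))
print(rel([.4785,-.1805,.33],np.radians(-17.52-13.86)))
E
```

```text
[[ 0.3536 -0.1305  0.0674  0.0056]
 [ 0.6054 -0.2085  0.0681  0.0034]]
(array([ 421.3, -260. ,  -98.9]), array([-0.    ,  0.0006,  0.5477]), 'yawx', np.float64(13.86), 'down', np.float64(-1.0))
```

Triangulated board top height is about 68 mm, matching the 70 mm in the text. Move above it next.

>>> {"op": "move_arm", "data": {"deltas": [{"dz":-50,"claw":1},{"dz":-100,"claw":1},{"dx":421,"dy":-260,"dz":-100,"wz":0.548,"claw":1},{"dx":421,"dy":-260,"dz":-100,"wz":0.548,"claw":1},{"dx":421,"dy":-260,"dz":-100,"wz":0.548,"claw":1},{"dx":421,"dy":-260,"dz":-100,"wz":0.548,"claw":1},{"dx":421,"dy":-260,"dz":-100,"wz":0.548,"claw":1},{"dx":421,"dy":-260,"dz":-100,"wz":0.548,"claw":1},{"dx":421,"dy":-260,"dz":-100,"wz":0.548,"claw":1},{"dx":421,"dy":-260,"dz":-100,"wz":0.548,"claw":1},{"dx":421,"dy":-260,"dz":-100,"wz":0.548,"claw":1},{"dx":421,"dy":-260,"dz":-100,"wz":0.548,"claw":1},{"dx":421,"dy":-260,"dz":-100,"wz":0.548,"claw":1},{"dx":421,"dy":-260,"dz":-100,"wz":0.548,"claw":1},{"dx":421,"dy":-260,"dz":-100,"wz":0.548,"claw":1},{"dx":421,"dy":-260,"dz":-100,"wz":0.548,"claw":1},{"dx":421,"dy":-260,"dz":-100,"wz":0.548,"claw":1}]}}

```text
$.deltas[0]: bad value
```

```bash
python3 - <<'E'
from h import *
print(rel([.4785,-.1805,.02],0)); s=arm.observe(); print(s['time'],s['ee_pos'],s['force'])
E
```

```text
(array([ 421.3, -259.6,  211.1]), array([0., 0., 0.]), 'yawx', np.float64(13.86), 'down', np.float64(-1.0))
0.1 [ 0.13166791 -0.53370195  0.23081565] [-0.66074518  0.41422138 -1.0546104 ]
```

>>> {"op": "move_arm", "data": {"deltas": [{"dx":0,"dy":0,"dz":-50,"wx":0,"wy":0,"wz":0,"claw":1},{"dx":0,"dy":0,"dz":-100,"wx":0,"wy":0,"wz":0,"claw":1},{"dx":421,"dy":-260,"dz":-100,"wx":0,"wy":0,"wz":0.548,"claw":1},{"dx":421,"dy":-260,"dz":-100,"wx":0,"wy":0,"wz":0.548,"claw":1},{"dx":421,"dy":-260,"dz":-100,"wx":0,"wy":0,"wz":0.548,"claw":1},{"dx":421,"dy":-260,"dz":-100,"wx":0,"wy":0,"wz":0.548,"claw":1},{"dx":421,"dy":-260,"dz":-100,"wx":0,"wy":0,"wz":0.548,"claw":1},{"dx":421,"dy":-260,"dz":-100,"wx":0,"wy":0,"wz":0.548,"claw":1},{"dx":421,"dy":-260,"dz":-100,"wx":0,"wy":0,"wz":0.548,"claw":1},{"dx":421,"dy":-260,"dz":-100,"wx":0,"wy":0,"wz":0.548,"claw":1},{"dx":421,"dy":-260,"dz":-100,"wx":0,"wy":0,"wz":0.548,"claw":1},{"dx":421,"dy":-260,"dz":-100,"wx":0,"wy":0,"wz":0.548,"claw":1},{"dx":421,"dy":-260,"dz":-100,"wx":0,"wy":0,"wz":0.548,"claw":1},{"dx":421,"dy":-260,"dz":-100,"wx":0,"wy":0,"wz":0.548,"claw":1},{"dx":421,"dy":-260,"dz":-100,"wx":0,"wy":0,"wz":0.548,"claw":1},{"dx":421,"dy":-260,"dz":-100,"wx":0,"wy":0,"wz":0.548,"claw":1}]}}

```text
time: 1.7
ee_pos: [0.4775, -0.1818, 0.3313]
tool_rot: [3.104, -0.482, -0.0]
force: [-0.1, -1.2, 0.5]
opening: 0.0858
grasp_force: 0.0
```

```bash
python3 - <<'E'
from h import *
print(rel([.4785,-.1805,.02],0)); s=arm.observe(); print(s['time'],s['ee_pos'],s['force'],s['joint_positions'])
E
```

```text
(array([  0.6,  -1.6, 311.3]), array([0., 0., 0.]), 'yawx', np.float64(-17.64), 'down', np.float64(-1.0))
1.7 [ 0.4774663  -0.18175396  0.3313165 ] [-0.08531616 -1.16422461  0.53347298] [-4.54789124e-01  1.90607596e-01  1.61383943e+00 -1.60406309e-04
  1.33725560e+00  1.42395517e+00]
```

>>> {"op": "move_arm", "data": {"deltas": [{"dx":0,"dy":-1.5,"dz":50,"wx":0,"wy":0,"wz":0,"claw":1},{"dx":0,"dy":-1.5,"dz":100,"wx":0,"wy":0,"wz":0,"claw":1},{"dx":0,"dy":-1.5,"dz":150,"wx":0,"wy":0,"wz":0,"claw":1},{"dx":0,"dy":-1.5,"dz":200,"wx":0,"wy":0,"wz":0,"claw":1},{"dx":0,"dy":-1.5,"dz":230,"wx":0,"wy":0,"wz":0,"claw":1},{"dx":0,"dy":-1.5,"dz":255,"wx":0,"wy":0,"wz":0,"claw":1},{"dx":0,"dy":-1.5,"dz":275,"wx":0,"wy":0,"wz":0,"claw":1},{"dx":0,"dy":-1.5,"dz":290,"wx":0,"wy":0,"wz":0,"claw":1},{"dx":0,"dy":-1.5,"dz":303,"wx":0,"wy":0,"wz":0,"claw":1},{"dx":0,"dy":-1.5,"dz":310,"wx":0,"wy":0,"wz":0,"claw":1},{"dx":0,"dy":-1.5,"dz":310,"wx":0,"wy":0,"wz":0,"claw":1}]}}

```text
time: 2.8
ee_pos: [0.4782, -0.1796, 0.0208]
tool_rot: [-3.104, 0.48, 0.001]
force: [0.3, -0.7, 0.5]
opening: 0.0855
grasp_force: 0.0
```

```bash
python3 - <<'E'
from h import *
s=arm.observe(); print(s['time'],s['ee_pos'],s['force'])
E
```

```text
2.8 [ 0.47823475 -0.17959082  0.02080682] [ 0.32439551 -0.6704324   0.45513384]
```

>>> {"op": "move_arm", "data": {"grip_force": 60, "deltas": [{"dx":0,"dy":0,"dz":0,"wx":0,"wy":0,"wz":0,"claw":0},{"dx":0,"dy":0,"dz":0,"wx":0,"wy":0,"wz":0,"claw":0},{"dx":0,"dy":0,"dz":0,"wx":0,"wy":0,"wz":0,"claw":0},{"dx":0,"dy":0,"dz":0,"wx":0,"wy":0,"wz":0,"claw":0},{"dx":0,"dy":0,"dz":0,"wx":0,"wy":0,"wz":0,"claw":0},{"dx":0,"dy":0,"dz":0,"wx":0,"wy":0,"wz":0,"claw":0},{"dx":0,"dy":0,"dz":0,"wx":0,"wy":0,"wz":0,"claw":0},{"dx":0,"dy":0,"dz":0,"wx":0,"wy":0,"wz":0,"claw":0},{"dx":0,"dy":0,"dz":0,"wx":0,"wy":0,"wz":0,"claw":0},{"dx":0,"dy":0,"dz":0,"wx":0,"wy":0,"wz":0,"claw":0}]}}

```text
time: 3.8
ee_pos: [0.4788, -0.1794, 0.0216]
tool_rot: [3.105, -0.479, 0.001]
force: [-0.4, 0.7, 5.9]
opening: 0.0154
grasp_force: 59.0
```

```bash
python3 - <<'E'
from h import *
s=arm.observe(); print(s['time'],s['ee_pos'],s['force'],s['opening'],s['grasp_force'])
E
```

```text
3.8 [ 0.47883819 -0.17935705  0.02162229] [-0.36818802  0.7194407   5.86102311] 0.01541876043336163 59.01999235153198
```

```bash
python3 - <<'E'
from h import *
print(rel([.5287,.1389,.25],np.radians(92.05+17.56)))
E
```

```text
(array([ -48.3, -318.5, -228.4]), array([ 8.0000e-04,  1.0000e-04, -1.9131e+00]), 'yawx', np.float64(-17.54), 'down', np.float64(-1.0))
```

>>> {"op": "move_arm", "data": {"deltas": [{"dx":0,"dy":0,"dz":-10,"wx":0,"wy":0,"wz":0,"claw":0},{"dx":0,"dy":0,"dz":-30,"wx":0,"wy":0,"wz":0,"claw":0},{"dx":0,"dy":0,"dz":-60,"wx":0,"wy":0,"wz":0,"claw":0},{"dx":0,"dy":0,"dz":-100,"wx":0,"wy":0,"wz":0,"claw":0},{"dx":0,"dy":0,"dz":-140,"wx":0,"wy":0,"wz":0,"claw":0},{"dx":0,"dy":0,"dz":-180,"wx":0,"wy":0,"wz":0,"claw":0},{"dx":0,"dy":0,"dz":-210,"wx":0,"wy":0,"wz":0,"claw":0},{"dx":0,"dy":0,"dz":-225,"wx":0,"wy":0,"wz":0,"claw":0},{"dx":0,"dy":0,"dz":-230,"wx":0,"wy":0,"wz":0,"claw":0},{"dx":0,"dy":0,"dz":-230,"wx":0,"wy":0,"wz":0,"claw":0}]}}

```text
time: 4.8
ee_pos: [0.4785, -0.1792, 0.2515]
tool_rot: [3.105, -0.479, 0.001]
force: [0.6, -0.7, -1.8]
opening: 0.0151
grasp_force: 58.5
```

```bash
python3 - <<'E'
from h import *
print(rel([.5287,.1389,.25],np.radians(92.05+17.56)))
s=arm.observe(); print(s['time'],s['ee_pos'],s['force'],s['opening'],s['grasp_force'])
E
```

```text
(array([ -48. , -318.5,    1.5]), array([ 8.0000e-04,  1.0000e-04, -1.9131e+00]), 'yawx', np.float64(-17.54), 'down', np.float64(-1.0))
4.8 [ 0.47852995 -0.17923814  0.25151336] [ 0.62012836 -0.74428851 -1.81070724] 0.015058175775179348 58.49186360836029
```

Spread the travel over the turn for gentleness.

>>> {"op": "move_arm", "data": {"deltas": [{"dx":-3,"dy":-20,"dz":0,"wx":0,"wy":0,"wz":-0.1,"claw":0},{"dx":-6,"dy":-40,"dz":0,"wx":0,"wy":0,"wz":-0.22,"claw":0},{"dx":-10,"dy":-60,"dz":0,"wx":0,"wy":0,"wz":-0.34,"claw":0},{"dx":-13,"dy":-80,"dz":0,"wx":0,"wy":0,"wz":-0.46,"claw":0},{"dx":-16,"dy":-100,"dz":0,"wx":0,"wy":0,"wz":-0.58,"claw":0},{"dx":-19,"dy":-120,"dz":0,"wx":0,"wy":0,"wz":-0.7,"claw":0},{"dx":-22,"dy":-140,"dz":0,"wx":0,"wy":0,"wz":-0.82,"claw":0},{"dx":-25,"dy":-160,"dz":0,"wx":0,"wy":0,"wz":-0.94,"claw":0},{"dx":-28,"dy":-180,"dz":0,"wx":0,"wy":0,"wz":-1.06,"claw":0},{"dx":-31,"dy":-200,"dz":0,"wx":0,"wy":0,"wz":-1.18,"claw":0},{"dx":-34,"dy":-220,"dz":0,"wx":0,"wy":0,"wz":-1.3,"claw":0},{"dx":-37,"dy":-240,"dz":0,"wx":0,"wy":0,"wz":-1.42,"claw":0},{"dx":-40,"dy":-260,"dz":0,"wx":0,"wy":0,"wz":-1.54,"claw":0},{"dx":-43,"dy":-280,"dz":0,"wx":0,"wy":0,"wz":-1.66,"claw":0},{"dx":-45,"dy":-297,"dz":0,"wx":0,"wy":0,"wz":-1.77,"claw":0},{"dx":-47,"dy":-310,"dz":0,"wx":0,"wy":0,"wz":-1.85,"claw":0},{"dx":-48,"dy":-317,"dz":0,"wx":0,"wy":0,"wz":-1.9,"claw":0},{"dx":-48,"dy":-318.5,"dz":0,"wx":0,"wy":0,"wz":-1.913,"claw":0},{"dx":-48,"dy":-318.5,"dz":0,"wx":0,"wy":0,"wz":-1.913,"claw":0},{"dx":-48,"dy":-318.5,"dz":0,"wx":0,"wy":0,"wz":-1.913,"claw":0}]}}

```text
time: 6.8
ee_pos: [0.5287, 0.1384, 0.2507]
tool_rot: [-2.182, -2.259, 0.001]
force: [-0.1, -0.0, -1.6]
opening: 0.0154
grasp_force: 58.6
```

```bash
python3 - <<'E'
from h import *
print(rel([.5287,.1389,.16],np.radians(0)))
s=arm.observe(); print(s['time'],s['ee_pos'],s['force'],s['opening'],s['joint_positions'])
E
```

```text
(array([ 0.5,  0.1, 90.7]), array([0., 0., 0.]), 'yawx', np.float64(91.98), 'down', np.float64(-1.0))
6.8 [0.52868247 0.1384322  0.25072148] [-0.05335172 -0.00695127 -1.55808782] 0.015428476401591203 [ 1.70944121e-01  3.25302711e-01  1.63737271e+00 -8.63796875e-05
  1.17997605e+00  1.36433607e-01]
```

>>> {"op": "move_arm", "data": {"deltas": [{"dx":0.5,"dy":0,"dz":30,"wx":0,"wy":0,"wz":0,"claw":0},{"dx":0.5,"dy":0,"dz":60,"wx":0,"wy":0,"wz":0,"claw":0},{"dx":0.5,"dy":0,"dz":85,"wx":0,"wy":0,"wz":0,"claw":0},{"dx":0.5,"dy":0,"dz":100,"wx":0,"wy":0,"wz":0,"claw":0},{"dx":0.5,"dy":0,"dz":100,"wx":0,"wy":0,"wz":0,"claw":0}]}}

```text
time: 7.3
ee_pos: [0.5277, 0.1387, 0.1493]
tool_rot: [-2.181, -2.258, 0.005]
force: [0.8, -0.5, -0.8]
opening: 0.0152
grasp_force: 58.7
```

```bash
python3 - <<'E'
from h import *
for n in("top","side"): snap(n,f"pics/{n}1.png")
t=cv2.imread('pics/top1.png'); s=cv2.imread('pics/side1.png')
a=cv2.resize(t[110:260,220:345],None,fx=4,fy=4,interpolation=cv2.INTER_CUBIC)
b=cv2.resize(s[110:230,240:400],None,fx=5,fy=5,interpolation=cv2.INTER_CUBIC)
cv2.imwrite('pics/tc1.png',a);cv2.imwrite('pics/sc1.png',b)
s=arm.observe(); print(s['time'],s['ee_pos'],s['force'])
E
```

```text
7.4 [0.52912923 0.13908856 0.15176617] [ 0.83190202  0.15157434 -1.49649738]
```

View pics/tc1.png

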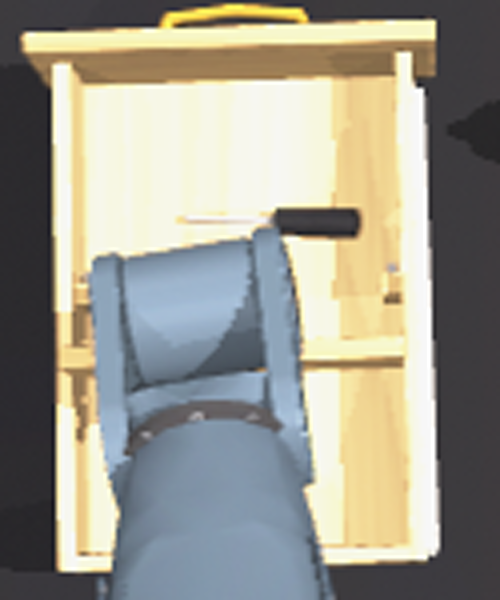

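View pics/sc1.png

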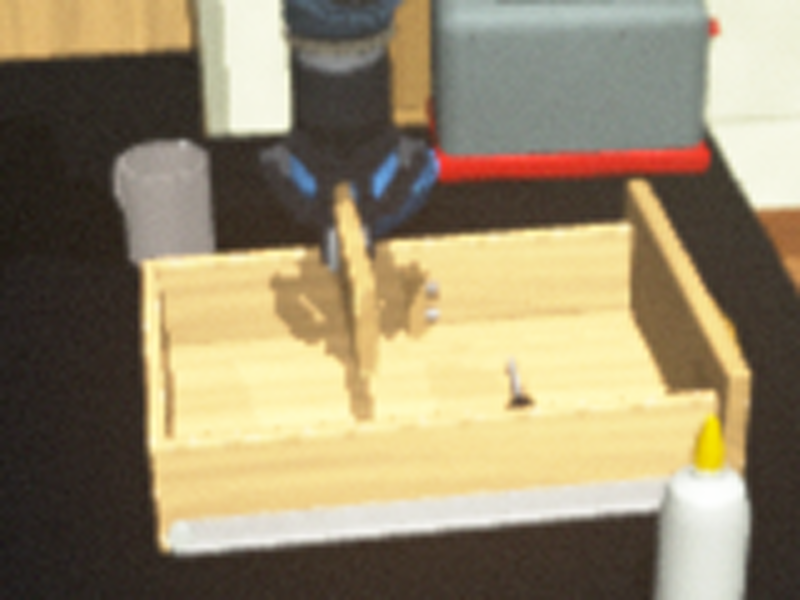

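The top crop shows the board over the drawer, with its ends near crop (57,355) and (407,348). The side crop shows its near end at about (365,330). I'll take the end positions from pixel profiles and compare them with the calibrated drawer.

```bash
python3 - <<'E'
from h import *
np.set_printoptions(linewidth=220,suppress=True)
t=load('pics/top1.npz'); img=t['pixels']
g=cv2.cvtColor(img,cv2.COLOR_BGR2GRAY)
for y in range(192,206): print(y,g[y,230:246],'|',g[y,314:332])
p=np.radians(2.05); ux=np.array([np.cos(p),np.sin(p)]); uy=np.array([-ux[1],ux[0]])
# predicted ends, for board centred at TCP
q=np.radians(91.98-90); vx=np.array([np.cos(q),np.sin(q)]); vy=np.array([-vx[1],vx[0]])
c=np.array([.529,.1390])
for zt in(.2,.13):
  for e in(.132,-.132):
    for f in(-.008,.008): print(zt,e,f,proj(t,[*(c+vy*e+vx*f),zt]).round(2))
O=ux*.58127+uy*.11987
for n,y in(('Lout',.148),('Lin',.136),('Rin',-.136),('Rout',-.148)):
  print(n,[proj(t,[*(O+uy*y+ux*x),.093]).round(2).tolist() for x in(-.15,-.05,.1)])
t0=load('pics/top0.npz');g0=cv2.cvtColor(t0['pixels'],cv2.COLOR_BGR2GRAY)
for y in(160,215,235): print(y,g0[y,228:246],g0[y,314:334],t0['pixels'][y,318:332,0])
E
```

```text
192 [ 43  44  43  60 171 230 232 220 124 124 123 154 189 170 165 161] | [219 218 213 213 217 217 207 233 244 245 247 247 247 246  60  60  60  60]
193 [ 44  43  43  62 172 230 232 221 125 124 122 154 188 166 163 161] | [219 219 214 214 217 218 206 231 244 245 247 247 247 246  60  60  60  60]
194 [ 43  44  43  63 173 230 232 221 125 123 123 154 184 158 164 160] | [235 240 239 235 237 241 240 236 244 245 247 247 247 246  60  60  60  60]
195 [ 43  43  43  61 168 229 232 221 126 124 162 203 197 193 165 160] | [242 242 242 242 242 244 243 236 244 245 246 247 247 247 116  60  60  60]
196 [ 44  43  44  61 167 221 202 190 139 137 139 159 187 181 163 160] | [242 242 242 242 242 242 239 236 244 245 246 247 247 247 117  60  60  60]
197 [ 43  44  43  60 158 219 219 219 218 219 218 215 207 180 163 161] | [241 241 241 241 241 241 237 236 244 245 246 247 247 247 118  60  59  60]
198 [ 44  43  44  56 153 216 216 215 215 215 215 215 205 174 165 161] | [240 240 240 240 241 242 238 232 244 245 246 247 247 247 118  60  60  60]
199 [ 44  43  44  57 153 217 217 217 217 218 217 217 217 207 165 161] | [179 1
[... 1441 characters left out ...]
1.08]], [[324.41, 200.32]], [[322.93, 155.0]]]
160 [ 33  33  34  33  33 143 231 242 243 238 174 170 175 213 235 238 239 239] [181 182 188 193 195 187 218 242 242 242 241 243 225  46  45  46  46  46  45  46] [129 123 154 206 208 217 233 240 217  48  47  48  47  48]
215 [ 32  33  33  33  32  32 177 239 242 239 207 165 165 182 224 238 238 236] [185 186 182 176 182 193 194 215 235 240 242 244 243 239 185  46  46  45  46  45] [120 128 129 147 180 199 212 228 240 234 176  47  47  47]
235 [ 34  33  30  31  31  31 180 241 241 241 226 164 161 169 211 234 235 234] [170 171 172 170 168 166 162 169 219 241 242 243 244 243 231 133  45  46  46  45] [110 109 106 110 160 205 205 217 230 239 224 129  47  47]
```

The board sits about 3.6 mm right of the TCP, and the TCP is on the drawer's centre line, so I'll shift left 3.5 mm and lower it.

>>> {"op": "move_arm", "data": {"deltas": [{"dx":3.5,"dy":0,"dz":0,"wx":0,"wy":0,"wz":0,"claw":0},{"dx":3.5,"dy":0,"dz":10,"wx":0,"wy":0,"wz":0,"claw":0},{"dx":3.5,"dy":0,"dz":20,"wx":0,"wy":0,"wz":0,"claw":0},{"dx":3.5,"dy":0,"dz":30,"wx":0,"wy":0,"wz":0,"claw":0},{"dx":3.5,"dy":0,"dz":37,"wx":0,"wy":0,"wz":0,"claw":0},{"dx":3.5,"dy":0,"dz":43,"wx":0,"wy":0,"wz":0,"claw":0},{"dx":3.5,"dy":0,"dz":49,"wx":0,"wy":0,"wz":0,"claw":0},{"dx":3.5,"dy":0,"dz":55,"wx":0,"wy":0,"wz":0,"claw":0},{"dx":3.5,"dy":0,"dz":55,"wx":0,"wy":0,"wz":0,"claw":0},{"dx":3.5,"dy":0,"dz":55,"wx":0,"wy":0,"wz":0,"claw":0}]}}

```text
time: 8.4
ee_pos: [0.5288, 0.1428, 0.0963]
tool_rot: [-2.181, -2.261, -0.0]
force: [-0.4, -0.9, -1.0]
opening: 0.0156
grasp_force: 58.7
```

```bash
python3 - <<'E'
from h import *
np.set_printoptions(linewidth=220,suppress=True,precision=3)
s=arm.observe(); print(s['time'],s['ee_pos'],s['force'],s['ft_torque'])
t=snap('top','pics/top2.png');snap('side','pics/side2.png'); g=cv2.cvtColor(t['pixels'],cv2.COLOR_BGR2GRAY)
for y in range(192,208): print(y,g[y,230:246],'|',g[y,312:332])
q=np.radians(1.98); vx=np.array([np.cos(q),np.sin(q)]); vy=np.array([-vx[1],vx[0]])
c=s['ee_pos'][:2]-vy*.0035; z=s['ee_pos'][2]-.0216
for zt in(z,z+.07):
  for e in(.132,-.132):
    for f in(-.008,.008): print(zt,e,f,proj(t,[*(c+vy*e+vx*f),zt]).round(2))
E
```

```text
8.4 [0.529 0.143 0.096] [-0.397 -0.858 -0.979] [-0.051 -0.01   0.009]
192 [ 43  43  43  61 170 230 232 220 124 124 122 154 208 209 147 154] | [213 216 219 218 213 213 217 217 208 233 244 245 247 247 247 246  60  59  60  60]
193 [ 44  43  44  62 172 230 232 221 125 124 122 154 208 216 183 156] | [207 216 219 218 214 214 217 217 205 230 244 245 247 247 247 246  60  59  60  60]
194 [ 43  42  44  63 173 230 232 221 126 123 122 154 209 223 214 155] | [207 215 219 219 214 214 217 218 216 236 244 245 247 247 247 246  59  60  60  60]
195 [ 44  43  44  61 167 228 232 221 125 123 122 154 208 223 214 154] | [204 210 219 218 214 214 217 218 216 236 244 245 246 247 247 247 115  60  60  60]
196 [ 43  43  43  60 167 228 232 221 126 123 122 154 208 223 214 152] | [236 242 245 245 245 242 243 241 216 236 244 245 246 247 247 247 117  60  60  60]
197 [ 43  43  44  60 167 229 232 222 126 124 123 154 208 223 212 147] | [242 242 242 242 242 242 241 235 216 236 244 245 246 247 247 247 117  60  60  60]
198 [ 44  44  43  60 167 226 223 213 128 130 141 164 193 213 202 146] | [242 242 242 242 242 242 241 233 2
[... 1141 characters left out ...]
3  59 167 229 233 222 125 122 122 153 206 222 210 149] | [210 209 209 210 209 214 217 218 219 239 245 245 246 247 247 247 182  60  60  59]
207 [ 44  43  44  59 167 229 233 223 126 122 121 153 207 223 213 155] | [210 209 210 211 209 213 216 218 219 241 246 245 246 247 247 247 183  59  60  60]
0.07471813358410961 0.132 -0.008 [[239.28 205.32]]
0.07471813358410961 0.132 0.008 [[239.23 200.5 ]]
0.07471813358410961 -0.132 -0.008 [[319.44 202.87]]
0.07471813358410961 -0.132 0.008 [[319.3  198.04]]
0.14471813358410962 0.132 -0.008 [[235.62 203.02]]
0.14471813358410962 0.132 0.008 [[235.56 197.99]]
0.14471813358410962 -0.132 -0.008 [[319.27 200.46]]
0.14471813358410962 -0.132 0.008 [[319.12 195.42]]
```

No contact while inside the rim, and the board is about 1 mm left of centre. Keep lowering with a 1 mm correction.

>>> {"op": "move_arm", "data": {"deltas": [{"dx":-1,"dy":0,"dz":10,"wx":0,"wy":0,"wz":0,"claw":0},{"dx":-1,"dy":0,"dz":20,"wx":0,"wy":0,"wz":0,"claw":0},{"dx":-1,"dy":0,"dz":30,"wx":0,"wy":0,"wz":0,"claw":0},{"dx":-1,"dy":0,"dz":40,"wx":0,"wy":0,"wz":0,"claw":0},{"dx":-1,"dy":0,"dz":48,"wx":0,"wy":0,"wz":0,"claw":0},{"dx":-1,"dy":0,"dz":54,"wx":0,"wy":0,"wz":0,"claw":0},{"dx":-1,"dy":0,"dz":57,"wx":0,"wy":0,"wz":0,"claw":0},{"dx":-1,"dy":0,"dz":59,"wx":0,"wy":0,"wz":0,"claw":0},{"dx":-1,"dy":0,"dz":59,"wx":0,"wy":0,"wz":0,"claw":0},{"dx":-1,"dy":0,"dz":59,"wx":0,"wy":0,"wz":0,"claw":0}]}}

```text
time: 9.5
ee_pos: [0.529, 0.1419, 0.0376]
tool_rot: [2.181, 2.261, 0.001]
force: [0.5, -0.6, -1.5]
opening: 0.0152
grasp_force: 58.7
```

```bash
python3 - <<'E'
from h import *
s=arm.observe(); print(s['time'],s['ee_pos'],s['force'],s['ft_torque'])
E
```

```text
9.5 [0.52896609 0.14188694 0.03756257] [ 0.46805759 -0.62833635 -1.51544707] [ 0.06119739  0.05597318 -0.02305617]
```

>>> {"op": "move_arm", "data": {"deltas": [{"dx":0,"dy":5,"dz":0,"wx":0,"wy":0,"wz":0,"claw":0},{"dx":0,"dy":12,"dz":0,"wx":0,"wy":0,"wz":0,"claw":0},{"dx":0,"dy":20,"dz":0,"wx":0,"wy":0,"wz":0,"claw":0},{"dx":0,"dy":27,"dz":0,"wx":0,"wy":0,"wz":0,"claw":0},{"dx":0,"dy":33,"dz":0,"wx":0,"wy":0,"wz":0,"claw":0},{"dx":0,"dy":37,"dz":0,"wx":0,"wy":0,"wz":0,"claw":0},{"dx":0,"dy":39,"dz":0,"wx":0,"wy":0,"wz":0,"claw":0},{"dx":0,"dy":40,"dz":0.5,"wx":0,"wy":0,"wz":0,"claw":0},{"dx":0,"dy":40,"dz":1,"wx":0,"wy":0,"wz":0,"claw":0},{"dx":0,"dy":40,"dz":1.5,"wx":0,"wy":0,"wz":0,"claw":0},{"dx":0,"dy":40,"dz":2,"wx":0,"wy":0,"wz":0,"claw":0},{"dx":0,"dy":40,"dz":2,"wx":0,"wy":0,"wz":0,"claw":0},{"dx":0,"dy":40,"dz":2,"wx":0,"wy":0,"wz":0,"claw":0}]}}

```text
time: 10.8
ee_pos: [0.5687, 0.1433, 0.0353]
tool_rot: [-2.181, -2.261, 0.0]
force: [0.4, 0.5, -0.7]
opening: 0.0153
grasp_force: 58.7
```

```bash
python3 - <<'E'
from h import *
s=arm.observe(); print(s['time'],s['ee_pos'],s['force'],s['ft_torque'],s['tool_rot'])
E
```

```text
10.8 [0.56872289 0.1432956  0.03531104] [ 0.35346228  0.5040396  -0.69157409] [ 0.00948749 -0.00856457  0.00235967] [-2.18104289e+00 -2.26110258e+00  8.21427016e-06]
```

>>> {"op": "move_arm", "data": {"deltas": [{"dx":0,"dy":0,"dz":0.3,"wx":0,"wy":0,"wz":0,"claw":0},{"dx":0,"dy":0,"dz":0.6,"wx":0,"wy":0,"wz":0,"claw":0},{"dx":0,"dy":0,"dz":0.9,"wx":0,"wy":0,"wz":0,"claw":0},{"dx":0,"dy":0,"dz":0.9,"wx":0,"wy":0,"wz":0,"claw":0},{"dx":0,"dy":0,"dz":0.9,"wx":0,"wy":0,"wz":0,"claw":0}]}}

```text
time: 11.3
ee_pos: [0.5688, 0.1433, 0.0346]
tool_rot: [2.181, 2.261, 0.0]
force: [-1.9, -0.9, 4.1]
opening: 0.0153
grasp_force: 59.4
```

>>> {"op": "move_arm", "data": {"deltas": [{"dx":0,"dy":1,"dz":-0.3,"wx":0,"wy":0,"wz":0,"claw":0},{"dx":0,"dy":2,"dz":-0.3,"wx":0,"wy":0,"wz":0,"claw":0},{"dx":0,"dy":3,"dz":-0.3,"wx":0,"wy":0,"wz":0,"claw":0},{"dx":0,"dy":3.5,"dz":-0.3,"wx":0,"wy":0,"wz":0,"claw":0},{"dx":0,"dy":4,"dz":-0.3,"wx":0,"wy":0,"wz":0,"claw":0},{"dx":0,"dy":4,"dz":-0.3,"wx":0,"wy":0,"wz":0,"claw":0},{"dx":0,"dy":4,"dz":-0.3,"wx":0,"wy":0,"wz":0,"claw":0}]}}

```text
time: 12.0
ee_pos: [0.5729, 0.1434, 0.0347]
tool_rot: [2.181, 2.261, 0.0]
force: [-1.4, 0.4, 1.5]
opening: 0.0155
grasp_force: 59.3
```

```bash
python3 - <<'E'
from h import *
s=arm.observe(); print(s['time'],s['ee_pos'],s['force'],s['ft_torque'])
E
```

```text
12.0 [0.57286104 0.14344033 0.03467281] [-1.4207943   0.35664985  1.46767622] [ 0.03436133  0.30238339 -0.00243258]
```

>>> {"op": "move_arm", "data": {"deltas": [{"dx":0,"dy":0.5,"dz":0,"wx":0,"wy":0,"wz":0,"claw":0},{"dx":0,"dy":1,"dz":0,"wx":0,"wy":0,"wz":0,"claw":0},{"dx":0,"dy":1.5,"dz":0,"wx":0,"wy":0,"wz":0,"claw":0},{"dx":0,"dy":2,"dz":0,"wx":0,"wy":0,"wz":0,"claw":0},{"dx":0,"dy":2,"dz":0,"wx":0,"wy":0,"wz":0,"claw":0}]}}

```text
time: 12.5
ee_pos: [0.5749, 0.1435, 0.0347]
tool_rot: [2.181, 2.261, 0.0]
force: [-0.7, -0.1, -0.4]
opening: 0.0156
grasp_force: 59.0
```

>>> {"op": "move_arm", "data": {"deltas": [{"dx":0,"dy":0.5,"dz":0,"wx":0,"wy":0,"wz":0,"claw":0},{"dx":0,"dy":1,"dz":0,"wx":0,"wy":0,"wz":0,"claw":0},{"dx":0,"dy":1,"dz":0,"wx":0,"wy":0,"wz":0,"claw":0},{"dx":0,"dy":1,"dz":0,"wx":0,"wy":0,"wz":0,"claw":0}]}}

```text
time: 12.9
ee_pos: [0.5759, 0.1435, 0.0347]
tool_rot: [2.181, 2.261, 0.0]
force: [-0.6, 0.2, -1.0]
opening: 0.0156
grasp_force: 58.8
```

>>> {"op": "move_arm", "data": {"deltas": [{"dx":0,"dy":0.3,"dz":0,"wx":0,"wy":0,"wz":0,"claw":0},{"dx":0,"dy":0.6,"dz":0,"wx":0,"wy":0,"wz":0,"claw":0},{"dx":0,"dy":0.8,"dz":0,"wx":0,"wy":0,"wz":0,"claw":0},{"dx":0,"dy":0.8,"dz":0,"wx":0,"wy":0,"wz":0,"claw":0}]}}

```text
time: 13.3
ee_pos: [0.5766, 0.1435, 0.0346]
tool_rot: [2.181, 2.261, 0.0]
force: [0.4, -0.4, -0.5]
opening: 0.0151
grasp_force: 58.8
```

>>> {"op": "move_arm", "data": {"deltas": [{"dx":0,"dy":0.3,"dz":0,"wx":0,"wy":0,"wz":0,"claw":0},{"dx":0,"dy":0.6,"dz":0,"wx":0,"wy":0,"wz":0,"claw":0},{"dx":0,"dy":0.8,"dz":0,"wx":0,"wy":0,"wz":0,"claw":0},{"dx":0,"dy":0.8,"dz":0,"wx":0,"wy":0,"wz":0,"claw":0}]}}

```text
time: 13.7
ee_pos: [0.5774, 0.1436, 0.0347]
tool_rot: [2.181, 2.261, 0.0]
force: [-0.3, -0.3, -2.0]
opening: 0.0152
grasp_force: 58.8
```

>>> {"op": "move_arm", "data": {"deltas": [{"dx":0,"dy":0.3,"dz":0.1,"wx":0,"wy":0,"wz":0,"claw":0},{"dx":0,"dy":0.6,"dz":0.2,"wx":0,"wy":0,"wz":0,"claw":0},{"dx":0,"dy":0.8,"dz":0.2,"wx":0,"wy":0,"wz":0,"claw":0},{"dx":0,"dy":0.8,"dz":0.2,"wx":0,"wy":0,"wz":0,"claw":0}]}}

```text
time: 14.1
ee_pos: [0.5781, 0.1436, 0.0347]
tool_rot: [-2.181, -2.261, 0.0]
force: [-3.6, -0.4, 4.9]
opening: 0.0156
grasp_force: 59.6
```

>>> {"op": "move_arm", "data": {"deltas": [{"dx":0,"dy":0.3,"dz":0,"wx":0,"wy":0,"wz":0,"claw":0},{"dx":0,"dy":0.6,"dz":0,"wx":0,"wy":0,"wz":0,"claw":0},{"dx":0,"dy":0.8,"dz":0,"wx":0,"wy":0,"wz":0,"claw":0},{"dx":0,"dy":0.8,"dz":0,"wx":0,"wy":0,"wz":0,"claw":0}]}}

```text
time: 14.5
ee_pos: [0.5788, 0.1437, 0.0346]
tool_rot: [-2.181, -2.261, 0.0]
force: [-4.8, 0.7, 5.3]
opening: 0.0152
grasp_force: 59.7
```

```bash
python3 - <<'E'
from h import *
s=arm.observe(); print(s['time'],s['ee_pos'],s['force'],s['ft_torque'])
E
```

```text
14.5 [0.57882912 0.14366365 0.03463611] [-4.79463743  0.65974134  5.25002685] [-0.0201734   0.77972344  0.05879739]
```

>>> {"op": "move_arm", "data": {"deltas": [{"dx":0,"dy":0.2,"dz":-0.1,"wx":0,"wy":0,"wz":0,"claw":0},{"dx":0,"dy":0.4,"dz":-0.1,"wx":0,"wy":0,"wz":0,"claw":0},{"dx":0,"dy":0.6,"dz":-0.1,"wx":0,"wy":0,"wz":0,"claw":0},{"dx":0,"dy":0.6,"dz":-0.1,"wx":0,"wy":0,"wz":0,"claw":0}]}}

```text
time: 14.9
ee_pos: [0.5794, 0.1437, 0.0347]
tool_rot: [-2.181, -2.261, 0.001]
force: [-4.9, 0.3, 4.9]
opening: 0.0151
grasp_force: 59.7
```

>>> {"op": "move_arm", "data": {"deltas": [{"dx":0,"dy":0.2,"dz":0,"wx":0,"wy":0,"wz":0,"claw":0},{"dx":0,"dy":0.4,"dz":0,"wx":0,"wy":0,"wz":0,"claw":0},{"dx":0,"dy":0.6,"dz":0,"wx":0,"wy":0,"wz":0,"claw":0},{"dx":0,"dy":0.6,"dz":0,"wx":0,"wy":0,"wz":0,"claw":0}]}}

```text
time: 15.3
ee_pos: [0.5794, 0.1437, 0.0346]
tool_rot: [-2.18, -2.26, 0.002]
force: [-8.5, -0.5, 7.9]
opening: 0.0154
grasp_force: 60.2
```

```bash
python3 - <<'E'
from h import *
s=arm.observe(); print(s['time'],s['ee_pos'],s['force'],s['ft_torque'])
E
```

```text
15.3 [0.57940007 0.14370478 0.03464115] [-8.53655495 -0.52222914  7.92983471] [-0.02922952  1.25470385 -0.13138208]
```

Motion has stopped and the push is rising with almost no yaw moment, so both cleats are in contact. I'll ease the downward load first, then trim the push.

>>> {"op": "move_arm", "data": {"deltas": [{"dx":0,"dy":0,"dz":-0.1,"wx":0,"wy":0,"wz":0,"claw":0},{"dx":0,"dy":0,"dz":-0.2,"wx":0,"wy":0,"wz":0,"claw":0},{"dx":0,"dy":0,"dz":-0.2,"wx":0,"wy":0,"wz":0,"claw":0},{"dx":0,"dy":0,"dz":-0.2,"wx":0,"wy":0,"wz":0,"claw":0}]}}

```text
time: 15.7
ee_pos: [0.5794, 0.1437, 0.0347]
tool_rot: [-2.18, -2.26, 0.002]
force: [-7.1, 0.5, 6.1]
opening: 0.0155
grasp_force: 59.9
```

```bash
python3 - <<'E'
from h import *
s=arm.observe(); print(s['time'],s['ee_pos'],s['force'],s['ft_torque'])
E
```

```text
15.7 [0.57938891 0.14370927 0.03465175] [-7.11433456  0.48750701  6.10645232] [-0.00108193  1.05497318 -0.08217282]
```

>>> {"op": "move_arm", "data": {"deltas": [{"dx":0,"dy":0,"dz":-0.1,"wx":0,"wy":0,"wz":0,"claw":0},{"dx":0,"dy":0.1,"dz":-0.2,"wx":0,"wy":0,"wz":0,"claw":0},{"dx":0,"dy":0.2,"dz":-0.3,"wx":0,"wy":0,"wz":0,"claw":0},{"dx":0,"dy":0.2,"dz":-0.3,"wx":0,"wy":0,"wz":0,"claw":0},{"dx":0,"dy":0.2,"dz":-0.3,"wx":0,"wy":0,"wz":0,"claw":0}]}}

```text
time: 16.2
ee_pos: [0.5794, 0.1437, 0.0346]
tool_rot: [-2.18, -2.26, 0.003]
force: [-7.2, 0.4, 2.4]
opening: 0.0156
grasp_force: 59.5
```

```bash
python3 - <<'E'
from h import *
s=arm.observe(); print(s['time'],s['ee_pos'],s['force'],s['ft_torque'],s['tool_rot'])
E
```

```text
16.2 [0.57938521 0.14370035 0.03464501] [-7.15192669  0.36955096  2.3718582 ] [ 0.04975636  0.96529504 -0.03966077] [-2.18020778 -2.25975617  0.00268893]
```

>>> {"op": "move_arm", "data": {"deltas": [{"dx":0,"dy":0.2,"dz":0,"wx":0,"wy":0,"wz":0,"claw":0},{"dx":0,"dy":0.4,"dz":-0.1,"wx":0,"wy":0,"wz":0,"claw":0},{"dx":0,"dy":0.5,"dz":-0.1,"wx":0,"wy":0,"wz":0,"claw":0},{"dx":0,"dy":0.5,"dz":-0.1,"wx":0,"wy":0,"wz":0,"claw":0},{"dx":0,"dy":0.5,"dz":-0.1,"wx":0,"wy":0,"wz":0,"claw":0}]}}

```text
time: 16.7
ee_pos: [0.5794, 0.1437, 0.0347]
tool_rot: [-2.18, -2.259, 0.004]
force: [-10.7, -0.4, 5.2]
opening: 0.0152
grasp_force: 59.7
```

```bash
python3 - <<'E'
from h import *
s=arm.observe(); print(s['time'],s['ee_pos'],s['force'],s['ft_torque'],s['tool_rot'])
E
```

```text
16.7 [0.57936024 0.14369976 0.03466945] [-10.74039699  -0.38253567   5.22412281] [ 0.07018451  1.28654965 -0.06993863] [-2.17960626 -2.25929826  0.00416798]
```

Push is about 10.5 N along the drawer axis. Hold for 2.5 s and check.

>>> {"op": "move_arm", "data": {"deltas": [{"dx":0,"dy":0,"dz":0,"wx":0,"wy":0,"wz":0,"claw":0},{"dx":0,"dy":0,"dz":0,"wx":0,"wy":0,"wz":0,"claw":0},{"dx":0,"dy":0,"dz":0,"wx":0,"wy":0,"wz":0,"claw":0},{"dx":0,"dy":0,"dz":0,"wx":0,"wy":0,"wz":0,"claw":0},{"dx":0,"dy":0,"dz":0,"wx":0,"wy":0,"wz":0,"claw":0},{"dx":0,"dy":0,"dz":0,"wx":0,"wy":0,"wz":0,"claw":0},{"dx":0,"dy":0,"dz":0,"wx":0,"wy":0,"wz":0,"claw":0},{"dx":0,"dy":0,"dz":0,"wx":0,"wy":0,"wz":0,"claw":0},{"dx":0,"dy":0,"dz":0,"wx":0,"wy":0,"wz":0,"claw":0},{"dx":0,"dy":0,"dz":0,"wx":0,"wy":0,"wz":0,"claw":0},{"dx":0,"dy":0,"dz":0,"wx":0,"wy":0,"wz":0,"claw":0},{"dx":0,"dy":0,"dz":0,"wx":0,"wy":0,"wz":0,"claw":0},{"dx":0,"dy":0,"dz":0,"wx":0,"wy":0,"wz":0,"claw":0}]}}

```text
time: 18.0
ee_pos: [0.5794, 0.1437, 0.0347]
tool_rot: [-2.18, -2.259, 0.004]
force: [-10.4, 0.1, 4.1]
opening: 0.0154
grasp_force: 59.7
```

```bash
python3 - <<'E'
from h import *
F=[]
for n in("top","side"):
    snap(n,f"pics/{n}3.png")
    s=arm.observe(); F.append(s['force'])
for i in range(8): eyes.camera("top"); s=arm.observe(); F.append(np.r_[s['force']])
print(np.mean(F,0),s['time'],s['ft_torque'],s['ee_pos'])
t=cv2.imread('pics/top3.png')[110:260,220:345]; s=cv2.imread('pics/side3.png')[130:240,260:340]
a=np.hstack([cv2.resize(t,(400,480),interpolation=2),cv2.resize(s,(349,480),interpolation=2)])
cv2.imwrite('pics/c3.png',a)
E
```

```text
[-10.02855305  -0.1449522    4.78278073] 18.5 [ 0.07505611  1.27002648 -0.05372848] [0.57938149 0.14367347 0.03466791]
```

View pics/c3.png

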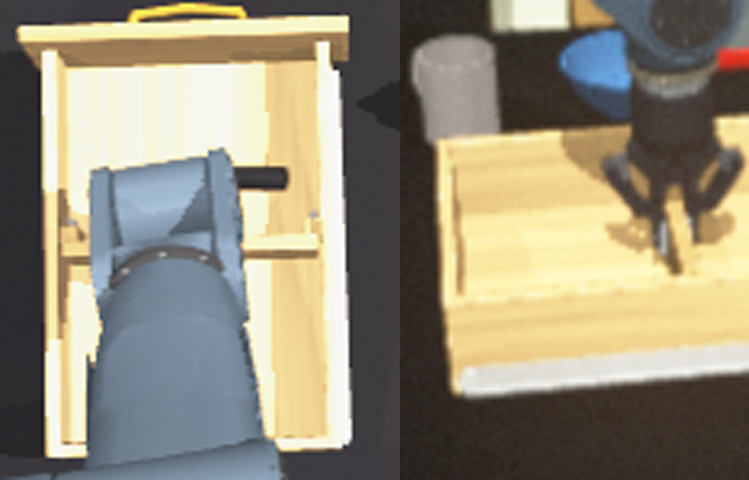

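Both ends are flush against the cleats (picture (70,245) and (312,243)), but part of the push may be friction on the bottom. I'll lighten the downward load and trim.

>>> {"op": "move_arm", "data": {"deltas": [{"dx":0,"dy":0,"dz":-0.1,"wx":0,"wy":0,"wz":0,"claw":0},{"dx":0,"dy":0,"dz":-0.2,"wx":0,"wy":0,"wz":0,"claw":0},{"dx":0,"dy":0,"dz":-0.3,"wx":0,"wy":0,"wz":0,"claw":0},{"dx":0,"dy":0,"dz":-0.3,"wx":0,"wy":0,"wz":0,"claw":0},{"dx":0,"dy":0,"dz":-0.3,"wx":0,"wy":0,"wz":0,"claw":0}]}}

```text
time: 19.0
ee_pos: [0.5794, 0.1437, 0.0347]
tool_rot: [-2.18, -2.259, 0.004]
force: [-9.3, 1.1, 1.0]
opening: 0.0153
grasp_force: 59.2
```

```bash
python3 - <<'E'
from h import *
F=[]
for i in range(8): eyes.camera("top"); s=arm.observe(); F.append(np.r_[s['force'],s['ft_torque'],s['ee_pos']])
print(np.mean(F,0).round(4),s['time'])
E
```

```text
[-8.8234  0.3652  1.2612  0.0804  1.0779 -0.0735  0.5794  0.1437  0.0347] 19.4
```

>>> {"op": "move_arm", "data": {"deltas": [{"dx":0,"dy":0.1,"dz":-0.1,"wx":0,"wy":0,"wz":0,"claw":0},{"dx":0,"dy":0.2,"dz":-0.1,"wx":0,"wy":0,"wz":0,"claw":0},{"dx":0,"dy":0.3,"dz":-0.1,"wx":0,"wy":0,"wz":0,"claw":0},{"dx":0,"dy":0.3,"dz":-0.1,"wx":0,"wy":0,"wz":0,"claw":0},{"dx":0,"dy":0.3,"dz":-0.1,"wx":0,"wy":0,"wz":0,"claw":0},{"dx":0,"dy":0.3,"dz":-0.1,"wx":0,"wy":0,"wz":0,"claw":0}]}}

```text
time: 20.0
ee_pos: [0.5794, 0.1437, 0.0347]
tool_rot: [-2.179, -2.259, 0.005]
force: [-10.6, 0.1, 1.1]
opening: 0.0151
grasp_force: 59.4
```

```bash
python3 - <<'E'
from h import *
F=[]
for i in range(10): eyes.camera("top"); s=arm.observe(); F.append(np.r_[s['force'],s['ft_torque'],s['ee_pos']])
print(np.mean(F,0).round(4),s['time'])
E
```

```text
[-9.9907  0.2415  1.4723  0.1124  1.2519 -0.0706  0.5794  0.1437  0.0347] 20.5
```

Mean push is 10.0 N with a light downward load. Hold 2 s more and hand in.

>>> {"op": "move_arm", "data": {"deltas": [{"dx":0,"dy":0,"dz":0,"wx":0,"wy":0,"wz":0,"claw":0},{"dx":0,"dy":0,"dz":0,"wx":0,"wy":0,"wz":0,"claw":0},{"dx":0,"dy":0,"dz":0,"wx":0,"wy":0,"wz":0,"claw":0},{"dx":0,"dy":0,"dz":0,"wx":0,"wy":0,"wz":0,"claw":0},{"dx":0,"dy":0,"dz":0,"wx":0,"wy":0,"wz":0,"claw":0},{"dx":0,"dy":0,"dz":0,"wx":0,"wy":0,"wz":0,"claw":0},{"dx":0,"dy":0,"dz":0,"wx":0,"wy":0,"wz":0,"claw":0},{"dx":0,"dy":0,"dz":0,"wx":0,"wy":0,"wz":0,"claw":0},{"dx":0,"dy":0,"dz":0,"wx":0,"wy":0,"wz":0,"claw":0},{"dx":0,"dy":0,"dz":0,"wx":0,"wy":0,"wz":0,"claw":0},{"dx":0,"dy":0,"dz":0,"wx":0,"wy":0,"wz":0,"claw":0},{"dx":0,"dy":0,"dz":0,"wx":0,"wy":0,"wz":0,"claw":0},{"dx":0,"dy":0,"dz":0,"wx":0,"wy":0,"wz":0,"claw":0},{"dx":0,"dy":0,"dz":0,"wx":0,"wy":0,"wz":0,"claw":0},{"dx":0,"dy":0,"dz":0,"wx":0,"wy":0,"wz":0,"claw":0},{"dx":0,"dy":0,"dz":0,"wx":0,"wy":0,"wz":0,"claw":0},{"dx":0,"dy":0,"dz":0,"wx":0,"wy":0,"wz":0,"claw":0},{"dx":0,"dy":0,"dz":0,"wx":0,"wy":0,"wz":0,"claw":0},{"dx":0,"dy":0,"dz":0,"wx":0,"wy":0,"wz":0,"claw":0},{"dx":0,"dy":0,"dz":0,"wx":0,"wy":0,"wz":0,"claw":0}]}}

```text
time: 22.5
ee_pos: [0.5794, 0.1437, 0.0347]
tool_rot: [-2.179, -2.259, 0.005]
force: [-9.4, -0.0, 1.9]
opening: 0.0158
grasp_force: 59.4
```

```bash
python3 -c "
from h import *
print(arm.observe()['force']); print(ticket.close_job())"
```

```text
[-9.38623994 -0.03977861  1.9282304 ]
the job is handed in; nothing more can be done
None
```

The shorter board stands on the drawer's bottom, gripped and held flush against both cleats with a measured push of about 10 N (some of it may be friction on the bottom), and I handed the job in at 22.5 s after holding it there for over 2 s.

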